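# Divide, close and lock the round screw sorter

### The job

Get the round screw sorter ready to go back on the peg board: stand every divider from the wooden stand on edge in a slot of its own in the drum, then put the lid on rim down, fully home on the drum's rim, and turn the black lock ring to its locked mark (the two ticks), so that its tabs hold the lid. The ring has been left part-turned and must be at its open mark (one tick) for the lid to pass; leave the other tools where they lie.

Things in the scene. Friction and masses are not known exactly. Their poses are not given: they have to be found in the camera images.
- sorter: round screw sorter, a clear drum on a fixed square wooden block (180 x 180 x 18). Origin: centre of the block's underside, z up on the drum's axis. Heights over the origin: drum floor 22, rim top (lid seat) 74. Mouth 150 across inside; grey rim radius 75 to 86. Flange below the ring (radius 112, top at 60) has white marks: one tick = open, at +x; two ticks = locked, 60 degrees clockwise from above
- lock_ring (a joint): angle (rad) of the black captive ring round the drum's rim (radius 88 to 98, top at height 86). 0: its white pointer (under lug0) at the open mark; 1.047: at the locked mark; grows clockwise from above. Stops at -0.1 and 1.2; about 0.15 N m friction holds it. Under the lugs three inward tabs (43 wide, inner radius 78, underside at 80.5) let the lid pass only through its notches
- lug0 (a point): top centre of finger lug 0 of the lock ring: upright, 12 thick along the turning direction, 16 along the radius, standing 28 above the ring, its middle at radius 98, right over an inward tab; lugs are 120 degrees apart, this one with a white stripe on top, over the white pointer on the ring's side
- lug1 (a point): top centre of finger lug 1 of the lock ring: upright, 12 thick along the turning direction, 16 along the radius, standing 28 above the ring, its middle at radius 98, right over an inward tab; lugs are 120 degrees apart
- lug2 (a point): top centre of finger lug 2 of the lock ring: upright, 12 thick along the turning direction, 16 along the radius, standing 28 above the ring, its middle at radius 98, right over an inward tab; lugs are 120 degrees apart
- slot0 (a point): radial slot 0 of six: its middle on the drum floor, at radius 42; x points outward along the slot, z up. 8 wide, between round-topped posts (radius 5, standing at radius 18) and thin round-topped ribs (radius 3, at radius 70), both up to 38 above the floor. A divider may lie from radius 7 (centre pin) to 75 (wall), 3 play each way
- slot1 (a point): radial slot 1 of six: its middle on the drum floor, at radius 42; x points outward along the slot, z up. 8 wide, between round-topped posts (radius 5, standing at radius 18) and thin round-topped ribs (radius 3, at radius 70), both up to 38 above the floor. A divider may lie from radius 7 (centre pin) to 75 (wall), 3 play each way
- slot2 (a point): radial slot 2 of six: its middle on the drum floor, at radius 42; x points outward along the slot, z up. 8 wide, between round-topped posts (radius 5, standing at radius 18) and thin round-topped ribs (radius 3, at radius 70), both up to 38 above the floor. A divider may lie from radius 7 (centre pin) to 75 (wall), 3 play each way
- slot3 (a point): radial slot 3 of six: its middle on the drum floor, at radius 42; x points outward along the slot, z up. 8 wide, between round-topped posts (radius 5, standing at radius 18) and thin round-topped ribs (radius 3, at radius 70), both up to 38 above the floor. A divider may lie from radius 7 (centre pin) to 75 (wall), 3 play each way
- slot4 (a point): radial slot 4 of six: its middle on the drum floor, at radius 42; x points outward along the slot, z up. 8 wide, between round-topped posts (radius 5, standing at radius 18) and thin round-topped ribs (radius 3, at radius 70), both up to 38 above the floor. A divider may lie from radius 7 (centre pin) to 75 (wall), 3 play each way
- slot5 (a point): radial slot 5 of six: its middle on the drum floor, at radius 42; x points outward along the slot, z up. 8 wide, between round-topped posts (radius 5, standing at radius 18) and thin round-topped ribs (radius 3, at radius 70), both up to 38 above the floor. A divider may lie from radius 7 (centre pin) to 75 (wall), 3 play each way
- lid: round lid, 170 across, lying rim down at the start. Origin: centre of the rim's lower edge (67 over the sorter's when home), z up. Bevelled skirt, radius 72.5, 7 high, enters the mouth; the 4 thick plate rests on the drum's rim. Grey edge with three notches, 44 degrees wide, centred at 0, 120, 240 degrees from its x. Bar handle 66 long (x), 14 wide (y), from 11 to 38 above the origin
- lid_land (a point): underside of the lid's grey edge midway between two notches, at radius 80, 60 degrees from the lid's x; the two others lie 120 degrees apart. In the locked state each has a tab over it
- pliers: bystander: pliers with two yellow handles, 165 long
- awl: bystander: stainless steel awl, 155 long
- tape_measure: bystander: grey tape measure, 65 x 38 x 62
- screw_jar: bystander: small clear jar with steel cap, 54 across, 75 high
- screwdriver: bystander: screwdriver, 200 long
- divider0: plain white plastic divider plate, 62 long (x) x 4 thick (y) x 42 high (z), origin at its centre; at the start it stands on edge in a fixed slotted wooden stand (204 x 50 x 26 high, up to six dividers in a row 34 apart, slots 6 wide, slot floor 10 above the table), its upper 26 mm free, its top 52 above the table. May be absent (None)
- divider1: plain white plastic divider plate, 62 long (x) x 4 thick (y) x 42 high (z), origin at its centre; at the start it stands on edge in a fixed slotted wooden stand (204 x 50 x 26 high, up to six dividers in a row 34 apart, slots 6 wide, slot floor 10 above the table), its upper 26 mm free, its top 52 above the table. May be absent (None)
- divider2: plain white plastic divider plate, 62 long (x) x 4 thick (y) x 42 high (z), origin at its centre; at the start it stands on edge in a fixed slotted wooden stand (204 x 50 x 26 high, up to six dividers in a row 34 apart, slots 6 wide, slot floor 10 above the table), its upper 26 mm free, its top 52 above the table. May be absent (None)
- divider3: plain white plastic divider plate, 62 long (x) x 4 thick (y) x 42 high (z), origin at its centre; at the start it stands on edge in a fixed slotted wooden stand (204 x 50 x 26 high, up to six dividers in a row 34 apart, slots 6 wide, slot floor 10 above the table), its upper 26 mm free, its top 52 above the table. May be absent (None)
- divider4: plain white plastic divider plate, 62 long (x) x 4 thick (y) x 42 high (z), origin at its centre; at the start it stands on edge in a fixed slotted wooden stand (204 x 50 x 26 high, up to six dividers in a row 34 apart, slots 6 wide, slot floor 10 above the table), its upper 26 mm free, its top 52 above the table. May be absent (None)
- divider5: plain white plastic divider plate, 62 long (x) x 4 thick (y) x 42 high (z), origin at its centre; at the start it stands on edge in a fixed slotted wooden stand (204 x 50 x 26 high, up to six dividers in a row 34 apart, slots 6 wide, slot floor 10 above the table), its upper 26 mm free, its top 52 above the table. May be absent (None)
Not all that is in view belongs to the job. Leave any green look-alike of the divider4 alone. Leave any green look-alike of the divider3 alone.

How it is judged:
On the way, in this order (a step that is already met when the one before it is completed fails the run):
1. every divider stands on edge in a slot of the drum (((horizontal distance between divider0 and slot0 below 0.008 m and angle between the x axis of divider0 and the x axis of slot0, either way round below 0.13 rad) or (horizontal distance between divider0 and slot1 below 0.008 m and angle between the x axis of divider0 and the x axis of slot1, either way round below 0.13 rad) or (horizontal distance between divider0 and slot2 below 0.008 m and angle between the x axis of divider0 and the x axis of slot2, either way round below 0.13 rad) or (horizontal distance between divider0 and slot3 below 0.008 m and angle between the x axis of divider0 and the x axis of slot3, either way round below 0.13 rad) or (horizontal distance between divider0 and slot4 below 0.008 m and angle between the x axis of divider0 and the x axis of slot4, either way round below 0.13 rad) or (horizontal distance between divider0 and slot5 below 0.008 m and angle between the x axis of divider0 and the x axis of slot5, either way round below 0.13 rad)) and angle between the z axis of each of divider0, divider1, divider2, divider3, divider4, divider5 and the z axis of sorter, either way round below 0.15 rad and z of divider0 in the frame of sorter between 0.039 and 0.047 m and ((horizontal distance between divider1 and slot0 below 0.008 m and angle between the x axis of divider1 and the x axis of slot0, either way round below 0.13 rad) or (horizontal distance between divider1 and slot1 below 0.008 m and angle between the x axis of divider1 and the x axis of slot1, either way round below 0.13 rad) or (horizontal distance between divider1 and slot2 below 0.008 m and angle between the x axis of divider1 and the x axis of slot2, either way round below 0.13 rad) or (horizontal distance between divider1 and slot3 below 0.008 m and angle between the x axis of divider1 and the x axis of slot3, either way round below 0.13 rad) or (horizontal distance between divider1 and slot4 below 0.008 m and angle between the x axis of divider1 and the x axis of slot4, either way round below 0.13 rad) or (horizontal distance between divider1 and slot5 below 0.008 m and angle between the x axis of divider1 and the x axis of slot5, either way round below 0.13 rad)) and z of divider1 in the frame of sorter between 0.039 and 0.047 m and ((horizontal distance between divider2 and slot0 below 0.008 m and angle between the x axis of divider2 and the x axis of slot0, either way round below 0.13 rad) or (horizontal distance between divider2 and slot1 below 0.008 m and angle between the x axis of divider2 and the x axis of slot1, either way round below 0.13 rad) or (horizontal distance between divider2 and slot2 below 0.008 m and angle between the x axis of divider2 and the x axis of slot2, either way round below 0.13 rad) or (horizontal distance between divider2 and slot3 below 0.008 m and angle between the x axis of divider2 and the x axis of slot3, either way round below 0.13 rad) or (horizontal distance between divider2 and slot4 below 0.008 m and angle between the x axis of divider2 and the x axis of slot4, either way round below 0.13 rad) or (horizontal distance between divider2 and slot5 below 0.008 m and angle between the x axis of divider2 and the x axis of slot5, either way round below 0.13 rad)) and z of divider2 in the frame of sorter between 0.039 and 0.047 m and ((horizontal distance between divider3 and slot0 below 0.008 m and angle between the x axis of divider3 and the x axis of slot0, either way round below 0.13 rad) or (horizontal distance between divider3 and slot1 below 0.008 m and angle between the x axis of divider3 and the x axis of slot1, either way round below 0.13 rad) or (horizontal distance between divider3 and slot2 below 0.008 m and angle between the x axis of divider3 and the x axis of slot2, either way round below 0.13 rad) or (horizontal distance between divider3 and slot3 below 0.008 m and angle between the x axis of divider3 and the x axis of slot3, either way round below 0.13 rad) or (horizontal distance between divider3 and slot4 below 0.008 m and angle between the x axis of divider3 and the x axis of slot4, either way round below 0.13 rad) or (horizontal distance between divider3 and slot5 below 0.008 m and angle between the x axis of divider3 and the x axis of slot5, either way round below 0.13 rad)) and z of divider3 in the frame of sorter between 0.039 and 0.047 m and ((horizontal distance between divider4 and slot0 below 0.008 m and angle between the x axis of divider4 and the x axis of slot0, either way round below 0.13 rad) or (horizontal distance between divider4 and slot1 below 0.008 m and angle between the x axis of divider4 and the x axis of slot1, either way round below 0.13 rad) or (horizontal distance between divider4 and slot2 below 0.008 m and angle between the x axis of divider4 and the x axis of slot2, either way round below 0.13 rad) or (horizontal distance between divider4 and slot3 below 0.008 m and angle between the x axis of divider4 and the x axis of slot3, either way round below 0.13 rad) or (horizontal distance between divider4 and slot4 below 0.008 m and angle between the x axis of divider4 and the x axis of slot4, either way round below 0.13 rad) or (horizontal distance between divider4 and slot5 below 0.008 m and angle between the x axis of divider4 and the x axis of slot5, either way round below 0.13 rad)) and z of divider4 in the frame of sorter between 0.039 and 0.047 m and ((horizontal distance between divider5 and slot0 below 0.008 m and angle between the x axis of divider5 and the x axis of slot0, either way round below 0.13 rad) or (horizontal distance between divider5 and slot1 below 0.008 m and angle between the x axis of divider5 and the x axis of slot1, either way round below 0.13 rad) or (horizontal distance between divider5 and slot2 below 0.008 m and angle between the x axis of divider5 and the x axis of slot2, either way round below 0.13 rad) or (horizontal distance between divider5 and slot3 below 0.008 m and angle between the x axis of divider5 and the x axis of slot3, either way round below 0.13 rad) or (horizontal distance between divider5 and slot4 below 0.008 m and angle between the x axis of divider5 and the x axis of slot4, either way round below 0.13 rad) or (horizontal distance between divider5 and slot5 below 0.008 m and angle between the x axis of divider5 and the x axis of slot5, either way round below 0.13 rad)) and z of divider5 in the frame of sorter between 0.039 and 0.047 m), for 0.2 s.
2. the lid lies rim down, fully home on the drum (z of lid in the frame of sorter between 0.064 and 0.07 m and angle between lid's own z axis and vertical below 0.06 rad and horizontal distance between lid and sorter below 0.007 m), for 0.2 s.
3. the lock ring is at its locked mark over the lid (all of step 2 and value of joint lock_ring between 0.95 and 1.15 rad and (horizontal distance between lid_land and lug0 below 0.035 m or horizontal distance between lid_land and lug1 below 0.035 m or horizontal distance between lid_land and lug2 below 0.035 m)), for 0.2 s.
At the end, for the whole second after the job is handed in: Every divider in a slot (8 mm, 0.13 rad, upright within 0.15 rad, on the floor); lid rim down and home (height 3 mm, tilt 0.06 rad, 7 mm off axis); lock ring within 0.1 rad of its locked mark, its tabs over the lid's rim (not over the notches); all at rest (all of step 1 and all of step 3 and linear speed of lid below 0.02 m/s and velocity of joint lock_ring between -0.05 and 0.05 rad/s); the robot touches nothing.
It fails at once if a bystander tool is pushed over 4 cm out of its place (distance of any of pliers, awl, tape_measure, screw_jar, screwdriver from where it was at the start of the episode above 0.04 m).
Of divider0, divider1, divider2, divider3, divider4, divider5 only 4 to 6 are there at a start; the rules pass over those that are not, and their reading is None.
At some moment in a run one of lid may be knocked a few centimetres aside while the robot is not near it.
It also fails if it takes over 210 s, if anything falls off the work surface, if the arm or the gripper's body presses on something with over 40 N, if the wrist force passes 120 N, or if a joint passes its speed limit or range.

### The arm

A 7-joint arm with a two-finger parallel gripper is mounted at the origin on the work surface. World frame = base frame: x ahead of the robot, y to its left, z up, the work surface at z = 0. Lengths are in m, angles in rad, forces in N, time in s.
With the tool pointing down it reaches from about 0.4 to 0.925 m from the base axis. Payload 4.1 kg.
Tool frame: the origin (TCP) lies midway between the tips of the shut fingers; the grasp point (between the pads) lies 19 mm behind it (robot.grip_depth is the distance from the TCP to the grasp point, in m); z points along the fingers, y is the line along which they close (so a half turn about z gives the same grasp; the last joint's range is limited). The gripper opens to 85 mm and grips with 20 to 120 N. Pads are 22 mm wide; open, the fingers measure 114 mm over their backs; the gripper's body (76 mm by 85 mm) begins 54 mm behind the grasp point. The pads swing forward as they close: fully open they stand 13 mm farther back than shut.
Start: joints at [-1.289, 0.398, 0.045, 1.537, -0.019, 1.207, -0.051], TCP at [0.242, 0.603, 0.231] pointing down, gripper open.
Joint ranges: [-2.82, 2.82], [-0.49, 2.23], [-1.37, 1.46], [0, 2.46], [-1.36, 4.5], [0.23, 2], [-2.94, 2.94]. Speed limits (rad/s): [2.57, 2.57, 3.14, 3.14, 3.14, 3.14, 3.14].

### API

Orientations are given as a 3x3 rotation matrix whose columns are the frame's x, y, z axes.
In Python, from cell import robot gives the robot as it stands. The module is installed in compiled form; this text tells all that it offers.
- The arm moves only by the shell command python3 -m handwheel 'ROWS' [OPENING] [FORCE]. ROWS is JSON, one flat list of numbers, 4 for each row, row after row: the shift along the world's x, y, z each as a share of 0.02 m, from -1 to 1, then the turn about the world's z as a share of 0.1 rad, from -1 to 1. In form: [x, y, z, roll, x, y, z, roll, ...]. A call has 1 to 10 rows; each row shifts and turns the commanded pose from where the row before left it; what a row does not reach is not made up. A row lasts 1/12 s, in which the tool goes at most 41.7 mm and 7.16 degrees, less where a joint would pass 70% of its speed; a pose out of reach is approached as far as the arm can. A call with a number of a shift or a turn outside -1 to 1 is refused whole. A call with a gripper value outside its range is refused whole. OPENING is the opening, from 0 (shut) to 1 (fully open), set as the call begins (- or left out, the last holds). The fingers move at their own pace and stop on an object; FORCE is the grip in N (left out, the last holds). Time passes only in rows, so rows that do not move let the fingers close. It gives the time, the measured TCP pose, the force, the opening and the grip force at its end, in the units of the state.
- robot.get_state(): the state, without advancing time (a new reading comes with each control period).
- robot.camera(name): name is "scene" or "top" or "wrist"; returns a dict with "image" (480x640x3 uint8, blue, green, red), "intrinsics" (3x3 intrinsics, pixels), "rvec" (rotation vector, rad) and "tvec" (3), from world to camera coordinates, as OpenCV has them. Camera axes: x right, y down, z forward; pixel columns grow to the right and rows downward; lengths in m; the calibration is good to about 2 mm. A picture is of the moment at which its call begins. There is no depth.
- robot.finish_job(): hands the job in; it is judged then, once.
The state is a dict: "t": time; "q": joint angles; "joint_vel": joint speeds; "effort": joint torques, N m; "eef_pos": TCP position; "tcp_rot": TCP orientation; "ft_force": force on the tool from outside, world axes, zero at the start; "ft_torque": the same for the moment, N m; "finger_gap": opening from 0.0 (shut) to 1.0 (fully open); "grip_force": force on a finger pad.
Only numpy, scipy, OpenCV 4.12 (cv2) and the standard library are available. Lean on these libraries where they do the work, as an engineer would, in place of code of your own. Each camera call takes 0.05 s, during which the arm holds its last target. There are 200 camera calls.

## Working session

There is one attempt and no reset: what is moved stays moved. The work goes in short steps, Python scripts to look and compute and a shell command to move; the robot and the scene stay as the last step left them, time stands still between calls to the robot, and variables do not carry over. Pictures are saved under pics/ and viewed, at most 14 in all, crops included, and the job is handed in when it is done.

```bash
mkdir -p pics; python3 - <<'E'
from cell import robot
import cv2,json,numpy as np
for n in("top","scene"):
    c=robot.camera(n);cv2.imwrite(f"pics/{n}0.png",c["image"])
    np.savez(f"{n}0.npz",**c)
    print(n,np.round(c["intrinsics"],1).tolist(),np.round(c["rvec"],3).ravel(),np.round(c["tvec"],3).ravel())
s=robot.get_state();print(s["t"],np.round(s["tcp_rot"],3).tolist(),s["eef_pos"])
E
```

```text
top [[454.7, 0.0, 329.4], [0.0, 454.7, 239.6], [0.0, 0.0, 1.0]] [ 2.115 -2.132  0.146] [0.127 0.575 1.249]
scene [[482.2, 0.0, 316.2], [0.0, 482.2, 237.9], [0.0, 0.0, 1.0]] [ 0.793  2.536 -1.156] [ 0.415 -0.189  1.695]
0.1 [[-0.928, 0.372, -0.001], [0.372, 0.928, -0.002], [-0.0, -0.002, -1.0]] [0.24135778 0.60292314 0.23037523]
```

View pics/top0.png

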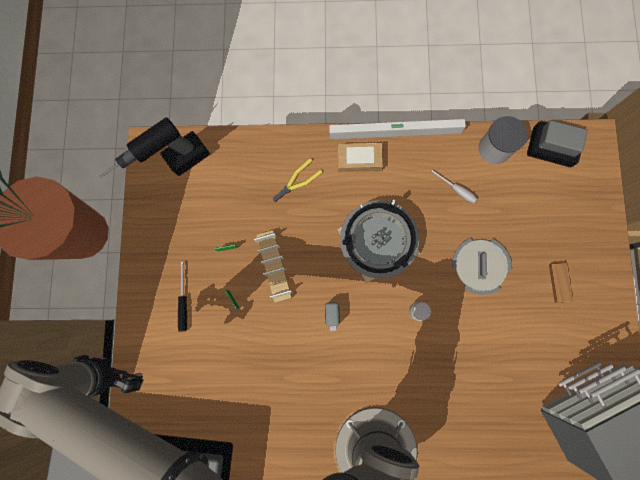

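View pics/scene0.png

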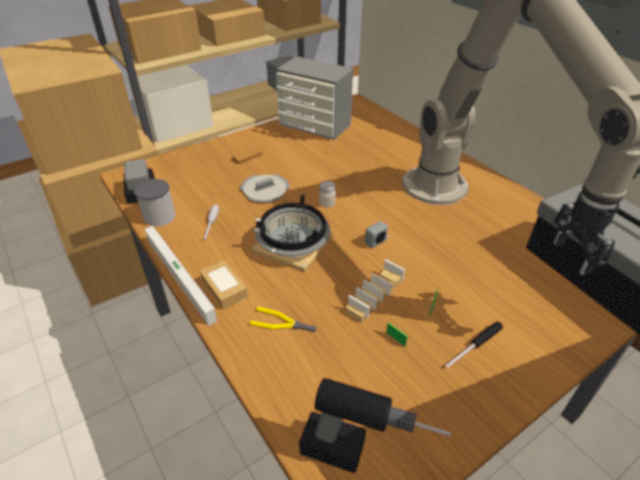

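The top view shows the drum at about (380,238), the lid at (483,265), the stand with dividers from (266,237) to (281,295), and green look-alikes at (228,247) and (233,299). I'll zoom in next.

```bash
cat > h.py <<'E'
import numpy as np,cv2
from cell import robot
def ray(c,uv,z):
    R,_=cv2.Rodrigues(c["rvec"]);t=np.ravel(c["tvec"]);K=c["intrinsics"]
    C=-R.T@t
    d=R.T@np.linalg.inv(K)@np.r_[uv,1.]
    return C+d*(z-C[2])/d[2]
def proj(c,P):
    return cv2.projectPoints(np.atleast_2d(np.float64(P)),c["rvec"],c["tvec"],c["intrinsics"],None)[0].reshape(-1,2)
def yaw(): 
    R=robot.get_state()["tcp_rot"];return np.arctan2(R[1,1],R[0,1])  # direction of closing axis y
def need(xyz,a):
    "rows needed: totals in units; a = closing axis direction (mod pi)"
    s=robot.get_state();d=np.array(xyz)-s["eef_pos"];da=(a-yaw()+np.pi/2)%np.pi-np.pi/2
    print("units xyz",np.round(d/.02,2),"turn",np.round(da/.1,2),"q7",round(s["q"][6],2),"t",round(s["t"],1))
E
python3 - <<'E'
from h import *
c=dict(np.load("top0.npz"));im=c["image"]
a=cv2.resize(im[190:290,330:430],None,fx=4,fy=4,interpolation=3)
b=cv2.resize(im[220:310,210:300],(400,400),interpolation=3)
cv2.imwrite("pics/z.png",np.hstack([a,b]))
for n,uv,z in[("drum",(380,238),.08),("lid",(483,266),.009),("h1",(483,252),.038),("h2",(482,278),.038),("d0",(266,237),.052),("d1",(280,295),.052),("lug?",(389,205),.11),("lug?",(346,240),.11)]:
    print(n,np.round(ray(c,uv,z),3))
E
```

```text
drum [ 0.574 -0.018  0.08 ]
lid [ 0.501 -0.319  0.009]
h1 [ 0.538 -0.313  0.038]
h2 [ 0.464 -0.305  0.038]
d0 [0.585 0.304 0.052]
d1 [0.42  0.262 0.052]
lug? [ 0.661 -0.043  0.11 ]
lug? [0.565 0.076 0.11 ]
```

View pics/z.png

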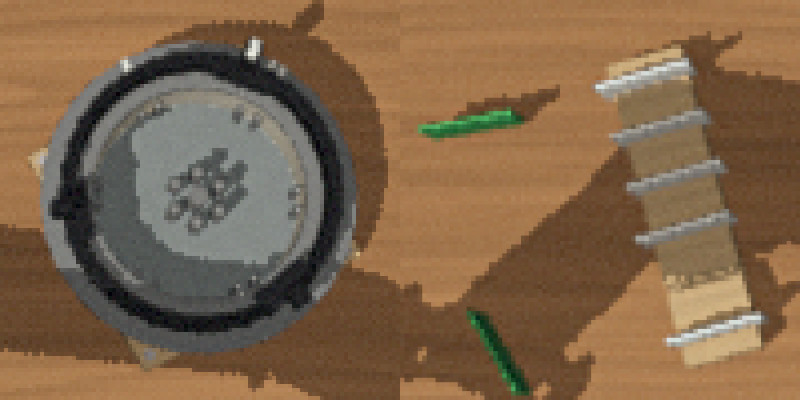

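```bash
cat > snap.py <<'E'
from h import *;import sys
n=sys.argv[1];c=robot.camera("wrist");cv2.imwrite(f"pics/{n}.png",c["image"]);np.savez(f"{n}.npz",**c)
R,_=cv2.Rodrigues(c["rvec"]);s=robot.get_state()
print(n,"cam",np.round(-R.T@np.ravel(c["tvec"]),3),"tcp",np.round(s["eef_pos"],3),"yaw",round(yaw(),3),"q7",round(s["q"][6],2),"t",s["t"])
E
M="python3 -m handwheel"
$M '[0.8,-1,0.3,-0.6,0.8,-1,0.3,-0.6,0.8,-1,0.3,-0.6,0.8,-1,0.3,-0.6,0.8,-1,0.3,-0.6,0.8,-1,0.3,-0.6,0.8,-1,0.3,-0.6,0.8,-1,0.3,-0.6]' 0.24
$M '[0.8,-1,0.3,-0.6,0.8,-1,0.3,-0.6,0.8,-1,0.3,-0.6,0.8,-1,0.3,-0.6,0.8,-1,0.3,-0.6,0.8,-1,0.3,-0.6,0.8,-1,0.3,-0.6,0.8,-1,0.3,-0.6,0,0,0,0,0,0,0,0]'
python3 snap.py w_stand
$M '[0.4,-1,0.3,0,0.4,-1,0.3,0,0.4,-1,0.3,0,0.4,-1,0.3,0,0.4,-1,0.3,0,0.4,-1,0.3,0,0.4,-1,0.3,0]'
$M '[0,-1,0,0,0,-1,0,0,0,-1,0,0,0,-1,0,0,0,-1,0,0,0,-1,0,0,0,-1,0,0,0,-1,0,0,0,0,0,0,0,0,0,0]'
python3 snap.py w_drum
```

```text
t: 0.77
eef_pos: [0.3713, 0.4411, 0.2802]
tcp_rot: [[-0.647, 0.763, 0.0], [0.763, 0.647, 0.001], [0.0, 0.001, -1.0]]
ft_force: [0.0, 0.1, -0.3]
finger_gap: 0.236
grip_force: 0.0
t: 1.6
eef_pos: [0.4994, 0.2809, 0.328]
tcp_rot: [[-0.222, 0.975, 0.001], [0.975, 0.222, 0.0], [-0.0, 0.001, -1.0]]
ft_force: [-0.7, 0.5, -0.8]
finger_gap: 0.242
grip_force: 0.0
w_stand cam [0.483 0.352 0.47 ] tcp [0.498 0.283 0.327] yaw 0.228 q7 -0.29 t 1.65
t: 2.23
eef_pos: [0.5532, 0.1441, 0.3693]
tcp_rot: [[-0.231, 0.973, -0.001], [0.973, 0.231, 0.001], [0.001, -0.001, -1.0]]
ft_force: [1.2, -0.2, -0.6]
finger_gap: 0.241
grip_force: 0.0
t: 3.07
eef_pos: [0.5533, -0.0163, 0.3692]
tcp_rot: [[-0.227, 0.974, -0.0], [0.974, 0.227, 0.001], [0.001, -0.0, -1.0]]
ft_force: [-0.1, 0.4, -0.1]
finger_gap: 0.24
grip_force: 0.0
w_drum cam [0.536 0.055 0.511] tcp [ 0.553 -0.015  0.369] yaw 0.232 q7 0.28 t 3.1167
```

View pics/w_stand.png

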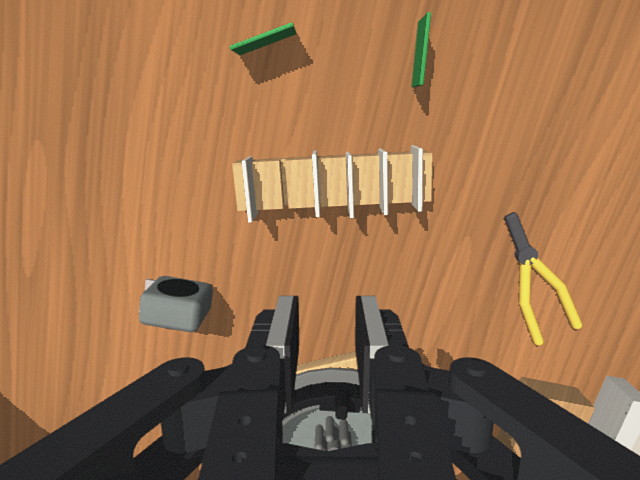

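View pics/w_drum.png

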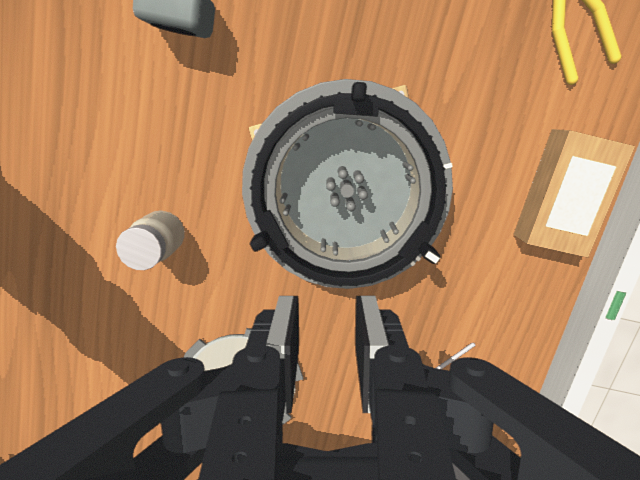

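The stand holds 5 dividers, with top edges from (244,159)-(250,220) to (416,147)-(422,210). The drum view shows posts round (346,189), six rib pairs and lugs at (359,87), (260,241) and (432,256), the last one striped. Now I'll fit models to these points.

```bash
python3 - <<'E'
from h import *
from scipy.optimize import least_squares
c=dict(np.load("w_stand.npz"))
px=np.array([[243,158],[250,220],[314,152],[318,216],[348,153],[351,217],[380,150],[385,213],[414,147],[420,210]],float)
idx=[5,3,2,1,0]
def S(p):
    u=np.array([np.cos(p[2]),np.sin(p[2])]);v=np.array([-u[1],u[0]])
    return np.array([np.r_[p[:2]+u*.034*(2.5-i)+v*.031*s,.052] for i in idx for s in(1,-1)])
r=least_squares(lambda p:(proj(c,S(p))-px).ravel(),[.5,.283,.25])
print("stand",r.x,np.round(r.fun.reshape(-1,2),1).tolist())
c=dict(np.load("w_drum.npz"))
post=np.array([(342,172),(358,177),(363,193),(350,205),(335,200),(330,184)],float)
rib=np.array([(359,122),(371,127),(409,167),(411,178),(394,228),(386,236),(335,250),(323,245),(286,210),(283,197),(296,146),(304,136)],float)
def D(p):
    f=lambda r,a:np.c_[p[0]+r*np.cos(a),p[1]+r*np.sin(a),np.full(len(a),.060)]
    k=np.arange(6)*np.pi/3;e=np.arcsin(7/70)
    return f(.018,p[2]+np.pi/6+k),f(.070,np.r_[p[2]+k+e,p[2]+k-e])
from scipy.spatial import cKDTree
def F(p):
    out=[]
    for P,m in zip(D(p),(post,rib)):
        q=proj(c,P);_,i=cKDTree(q).query(m);out.append(q[i]-m)
    return np.vstack(out).ravel()
best=min((least_squares(F,[.574,-.018,a]) for a in np.arange(0,1.05,.17)),key=lambda r:r.cost)
print("drum",best.x,"rms",np.sqrt(np.mean(best.fun**2)));print(np.round(best.fun.reshape(-1,2),1).tolist())
for n,uv in[("lugA",(359,87)),("lugB",(260,241)),("lug0",(433,257))]:
    q=ray(c,uv,.114);d=q[:2]-best.x[:2];print(n,np.round(q,3),np.hypot(*d).round(3),np.arctan2(d[1],d[0]).round(3))
for n,uv in[("1tick",(448,165)),("2tick",(415,262))]:
    q=ray(c,uv,.06);d=q[:2]-best.x[:2];print(n,np.round(q,3),np.hypot(*d).round(3),np.arctan2(d[1],d[0]).round(3))
b=best.x
cc=c["image"].copy()
for P in D(b):
    for u in proj(c,P):cv2.circle(cc,tuple(int(x) for x in u),3,(0,0,255),1)
cs=dict(np.load("w_stand.npz"));c2=cs["image"].copy()
for u in proj(cs,S(r.x)):cv2.circle(c2,tuple(int(x) for x in u),2,(0,0,255),1)
cv2.imwrite("pics/ov.png",np.hstack([cv2.resize(cc[70:290,240:460],(400,400)),cv2.resize(c2[130:230,225:445],(400,182))if 0 else cv2.copyMakeBorder(cv2.resize(c2[130:230,225:445],(400,182)),0,218,0,0,0)]))
E
```

```text
stand [0.50326766 0.28608559 0.28828808] [[-1.9, 0.6], [-1.4, 1.3], [-2.0, 1.9], [-1.4, 1.0], [-0.5, -1.4], [-0.3, -2.1], [3.2, -0.8], [-0.1, -0.3], [5.0, -0.1], [-0.8, 0.5]]
drum [ 0.5743074  -0.01617118  0.48132957] rms 1.1429941232756478
[[0.3, -0.1], [0.8, -0.5], [-0.3, -0.0], [0.4, -0.3], [-0.9, 0.2], [-0.1, -0.1], [0.1, -1.4], [1.3, -2.6], [1.0, -1.6], [1.6, 0.4], [1.5, 1.5], [-0.1, 2.2], [-0.3, 0.7], [-0.6, 2.5], [-1.3, 0.9], [-2.0, 1.4], [-1.5, -0.9], [0.1, -0.8]]
lugA [0.559 0.081 0.114] 0.098 1.726
lugB [ 0.501 -0.076  0.114] 0.095 -2.457
lug0 [ 0.668 -0.054  0.114] 0.101 -0.382
1tick [0.671 0.032 0.06 ] 0.108 0.458
2tick [ 0.668 -0.079  0.06 ] 0.113 -0.588
```

View pics/ov.png

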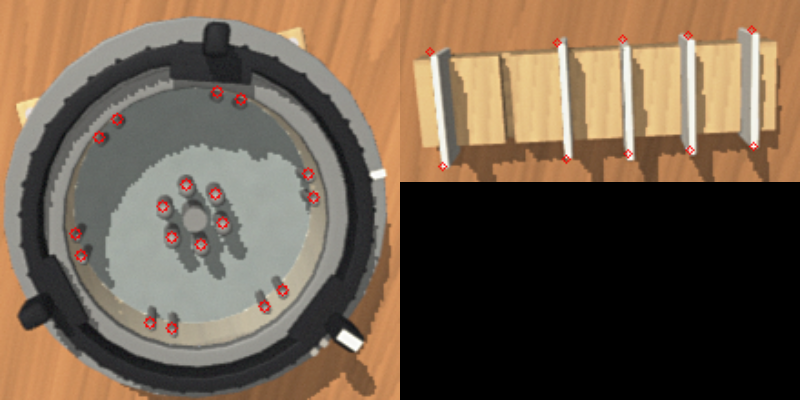

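```bash
python3 - <<'E'
from h import *
from scipy.optimize import least_squares
c=dict(np.load("w_stand.npz"))
px=np.array([[243,158.5],[250,221],[314,152],[317.5,217],[348.2,153],[350.4,217],[384,151],[386.3,214.5],[419.5,147.5],[421,211]],float)
P=np.array([ray(c,u,.052)[:2] for u in px]).reshape(-1,2,2)
m=P.mean(1);d=P[:,0]-P[:,1];print("mid",np.round(m,4).tolist(),"len",np.hypot(*d.T).round(3),"ang",(np.arctan2(d[:,1],d[:,0])-np.pi/2).round(3))
idx=np.array([5,3,2,1,0])
A=np.c_[np.ones(5),2.5-idx];s,_,_,_=np.linalg.lstsq(A,m,rcond=None);print(s,np.hypot(*s[1]),np.arctan2(s[1][1],s[1][0]))
E
```

```text
mid [[0.4233, 0.2625], [0.4882, 0.2825], [0.5201, 0.2892], [0.5537, 0.2991], [0.586, 0.31]] len [0.062 0.064 0.063 0.062 0.062] ang [0.282 0.27  0.273 0.298 0.309]
[[0.50448916 0.28586491]
 [0.0325608  0.00932193]] 0.033868925529912865 0.27883464139128694
```

```bash
M="python3 -m handwheel"
$M '[0.1,1,-0.6,0,0.1,1,-0.6,0,0.1,1,-0.6,0,0.1,1,-0.6,0,0.1,1,-0.6,0,0.1,1,-0.6,0,0.1,1,-0.6,0,0.1,1,-0.6,0]' >/dev/null
$M '[0.1,1,-0.6,0.1,0.1,1,-0.6,0.1,0.1,1,-0.6,0.1,0.1,1,-0.6,0.1,0.1,1,-0.6,0.1,0.1,1,-0.6,0,0.1,1,-0.6,0,0.1,1,-0.6,0,0,0,0,0,0,0,0,0]' >/dev/null
python3 -c "
from h import *
need([.586,.3095,.031],.28)"
```

```text
units xyz [ 0.08  0.19 -7.22] turn -0.04 q7 -0.1 t 4.6
```

```bash
M="python3 -m handwheel"
$M '[0.1,0.2,-1,0,0,0,-1,0,0,0,-1,0,0,0,-1,0,0,0,-1,0,0,0,-0.8,0,0,0,-0.7,0,0,0,-0.7,0,0,0,0,0,0,0,0,0]'
$M '[0,0,0,0,0,0,0,0,0,0,0,0,0,0,0,0,0,0,0,0,0,0,0,0]' 0 30
```

```text
t: 5.45
eef_pos: [0.5876, 0.307, 0.033]
tcp_rot: [[-0.276, 0.961, -0.0], [0.961, 0.276, -0.001], [-0.0, -0.001, -1.0]]
ft_force: [0.9, -0.1, 0.4]
finger_gap: 0.242
grip_force: 0.0
t: 5.95
eef_pos: [0.5881, 0.3077, 0.0345]
tcp_rot: [[-0.276, 0.961, 0.001], [0.961, 0.276, 0.001], [0.0, 0.001, -1.0]]
ft_force: [-1.8, -1.0, 6.2]
finger_gap: 0.037
grip_force: 36.1
```

```bash
M="python3 -m handwheel"
$M '[0,0,0.5,0,0,0,1,0,0,0,1,0,0,0,1,0,0,0,1,0,0,0,1,0,0,0,1,0,0,0,0.5,0,0,0,0,0,0,0,0,0]'
python3 snap.py w_h; python3 -c "
from h import *
C=np.array([.5743,-.0162])
for t in(.481,1.528,2.575,3.62,-1.613,-.566):
  p=C+.042*np.array([np.cos(t),np.sin(t)]);print(t,np.round(p,4),end=' ');need([*p,.175],t-np.pi/2)"
```

```text
t: 6.78
eef_pos: [0.5876, 0.3076, 0.1734]
tcp_rot: [[-0.276, 0.961, 0.001], [0.961, 0.276, 0.0], [0.0, 0.001, -1.0]]
ft_force: [-0.4, -0.3, -0.6]
finger_gap: 0.037
grip_force: 35.2
w_h cam [0.567 0.378 0.315] tcp [0.587 0.307 0.172] yaw 0.28 q7 -0.1 t 6.8333
0.481 [0.6115 0.0032] units xyz [  1.23 -15.21   0.13] turn -13.7 q7 -0.1 t 6.8
1.528 [0.5761 0.0258] units xyz [ -0.54 -14.08   0.13] turn -3.23 q7 -0.1 t 6.8
2.575 [0.5389 0.0063] units xyz [ -2.4  -15.05   0.13] turn 7.24 q7 -0.1 t 6.8
3.62 [ 0.537  -0.0355] units xyz [ -2.5  -17.14   0.13] turn -13.73 q7 -0.1 t 6.8
-1.613 [ 0.5725 -0.0582] units xyz [ -0.72 -18.28   0.13] turn -3.22 q7 -0.1 t 6.8
-0.566 [ 0.6098 -0.0387] units xyz [  1.14 -17.3    0.13] turn 7.25 q7 -0.1 t 6.8
```

View pics/w_h.png

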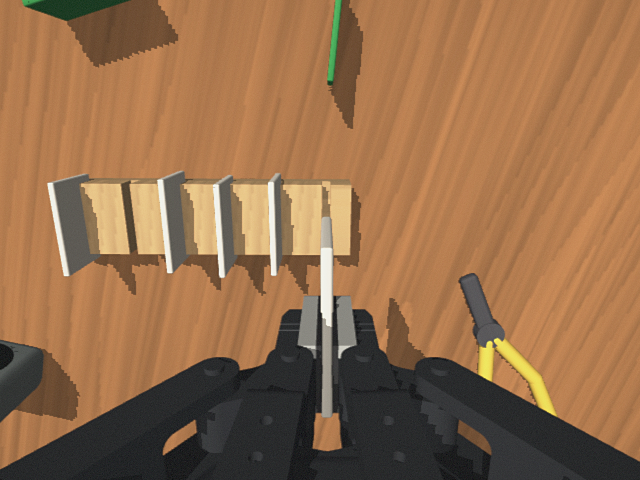

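The divider is held, with its top edge running from (326,248) to (327,416). I'll check its offset in the grip.

```bash
python3 -c "
from h import *
c=dict(np.load('w_h.npz'));s=np.array([.587,.3075])
for z in(.188,.192):
  P=np.array([ray(c,u,z)[:2] for u in((326.5,248),(327.5,416))])-s
  x=np.array([-.276,.961]);y=np.array([.961,.276]);print(z,'along',P@x,'lat',P@y)
"
```

```text
0.188 along [ 0.03248451 -0.02924859] lat [0.00013077 0.00049997]
0.192 along [ 0.03375917 -0.02603132] lat [0.00012706 0.00048464]
```

```bash
M="python3 -m handwheel"
$M '[-0.04,-1,0,-0.2,-0.04,-1,0,-0.2,-0.04,-1,0,-0.2,-0.04,-1,0,-0.2,-0.04,-1,0,-0.2,-0.04,-1,0,-0.2,-0.04,-1,0,-0.2,-0.04,-1,0,-0.2,-0.04,-1,0,-0.2]' >/dev/null
$M '[-0.04,-1,0,-0.2,-0.04,-1,0,-0.2,-0.04,-1,0,-0.2,-0.04,-1,0,-0.2,-0.04,-1,0,-0.2,-0.04,-1,0,-0.2,-0.04,-1,0,-0.2,-0.04,-1,0,0,-0.04,-1,0,0,0,-0.3,0,0]' >/dev/null
$M '[0,0,0,0,0,0,0,0]' >/dev/null
python3 snap.py w_p; python3 -c "
from h import *
need([.5725,-.0592,.046],-1.613-np.pi/2)"
```

```text
w_p cam [0.576 0.015 0.315] tcp [ 0.573 -0.057  0.173] yaw -0.039 q7 0.19 t 8.6333
units xyz [-0.04 -0.1  -6.36] turn -0.04 q7 0.19 t 8.6
```

View pics/w_p.png

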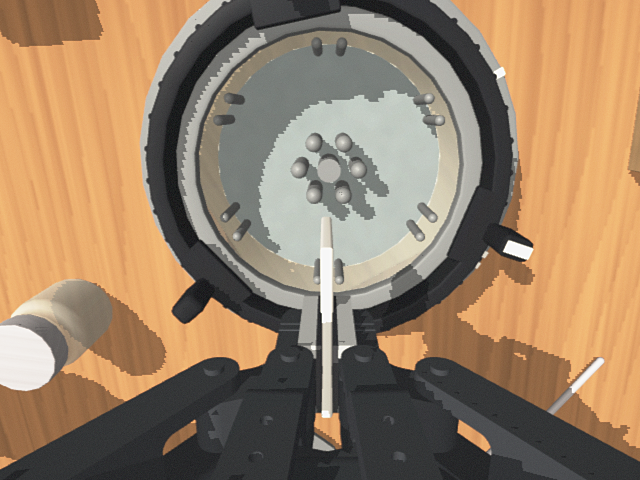

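The view shows posts at (314,142), (343,142), (357,168), (343,193), (315,193) and (299,167). The held divider is in line with the lower slot. I'll refine the drum pose from these points.

```bash
python3 - <<'E'
from h import *
from scipy.optimize import least_squares
c=dict(np.load("w_p.npz"))
post=np.array([(314,141),(343,141),(358,168),(343.5,194),(314.5,194),(298.5,167)],float)
rib=np.array([(317,43),(341,43),(430,99),(440,121),(230,209),(238,232),(427,210),(415,233),(216,121),(227,98)],float)
from scipy.spatial import cKDTree
def D(p):
    f=lambda r,a:np.c_[p[0]+r*np.cos(a),p[1]+r*np.sin(a),np.full(len(a),.059)]
    k=np.arange(6)*np.pi/3;e=np.arcsin(7/70)
    return f(.018,p[2]+np.pi/6+k),f(.070,np.r_[p[2]+k+e,p[2]+k-e])
def F(p,n=2):
    out=[]
    for P,m in list(zip(D(p),(post,rib)))[:n]:
        q=proj(c,P);_,i=cKDTree(q).query(m);out.append(q[i]-m)
    return np.vstack(out).ravel()
for n in(1,2):
    r=least_squares(F,[.5743,-.0162,.481],args=(n,));print(r.x,np.round(r.fun.reshape(-1,2),1).tolist())
E
```

```text
[ 0.57555709 -0.01709279  0.48273932] [[-0.9, -0.2], [1.1, -0.2], [1.1, -0.2], [0.0, -0.1], [-0.9, -0.1], [-0.4, 0.8]]
[ 0.57532145 -0.01750037  0.47847459] [[-1.2, 0.4], [0.9, 0.6], [0.7, 0.7], [-0.5, 0.7], [-1.4, 0.6], [-0.8, 1.4], [-0.9, -3.1], [0.8, -3.0], [-0.6, -2.9], [0.1, -2.5], [-6.8, 6.5], [-2.2, 2.7], [5.6, 6.4], [4.8, 2.5], [0.8, -3.6], [0.8, -2.9]]
```

```bash
M="python3 -m handwheel"
$M '[0,-0.14,-0.5,0,0,0,-1,0,0,0,-1,0,0,0,-1,0,0,0,-0.8,0,0,0,-0.5,0,0,0,-0.5,0,0,0,0,0]'
$M '[0,0,-0.3,0,0,0,-0.3,0,0,0,-0.3,0,0,0,0,0,0,0,0,0]'
```

```text
t: 9.3
eef_pos: [0.5726, -0.0604, 0.0654]
tcp_rot: [[0.039, 0.999, -0.002], [0.999, -0.039, 0.0], [-0.0, -0.002, -1.0]]
ft_force: [0.5, -0.7, 0.0]
finger_gap: 0.035
grip_force: 35.2
t: 9.72
eef_pos: [0.573, -0.0613, 0.0492]
tcp_rot: [[0.04, 0.999, -0.0], [0.999, -0.04, 0.0], [0.0, -0.0, -1.0]]
ft_force: [-0.1, -0.7, -0.0]
finger_gap: 0.036
grip_force: 35.2
```

```bash
M="python3 -m handwheel"
$M '[0,0,-0.1,0,0,0,0,0]'
$M '[0,0,0,0,0,0,0,0,0,0,0,0]' 0.16
$M '[0,0,0.5,0,0,0,1,0,0,0,1,0,0,0,1,0,0,0,1,0,0,0,1,0,0,0,0.6,0]' 0.2 >/dev/null
$M '[-0.05,1,0,0.2,-0.05,1,0,0.2,-0.05,1,0,0.2,-0.05,1,0,0.2,-0.05,1,0,0.2,-0.05,1,0,0.2,-0.05,1,0,0.2,-0.05,1,0,0.2,-0.05,1,0,0.2]' 0.24 >/dev/null
$M '[-0.05,1,0,0.2,-0.05,1,0,0.2,-0.05,1,0,0.2,-0.05,1,0,0.2,-0.05,1,0,0.2,-0.05,1,0,0.2,-0.05,1,0,0.2,-0.05,1,0,0,-0.05,1,0,0,0,0.1,0,0]'  >/dev/null
$M '[0,0,0,0,0,0,0,0]'
python3 -c "
from h import *
need([.5537,.3010,.033],.28)"
```

```text
t: 9.88
eef_pos: [0.5732, -0.0613, 0.0474]
tcp_rot: [[0.04, 0.999, 0.0], [0.999, -0.04, 0.0], [0.0, 0.0, -1.0]]
ft_force: [0.9, -0.3, -0.3]
finger_gap: 0.037
grip_force: 35.2
t: 10.13
eef_pos: [0.5733, -0.0613, 0.0476]
tcp_rot: [[0.04, 0.999, 0.001], [0.999, -0.04, 0.0], [0.0, 0.001, -1.0]]
ft_force: [-0.2, -0.4, -0.2]
finger_gap: 0.164
grip_force: 0.0
t: 12.47
eef_pos: [0.5554, 0.2997, 0.1692]
tcp_rot: [[-0.276, 0.961, 0.0], [0.961, 0.276, -0.001], [-0.001, -0.0, -1.0]]
ft_force: [-0.4, -1.4, -0.1]
finger_gap: 0.241
grip_force: 0.0
units xyz [-0.08  0.07 -6.81] turn 0.0 q7 -0.13 t 12.5
```

```bash
M="python3 -m handwheel"
$M '[-0.08,0.07,-1,0,0,0,-1,0,0,0,-1,0,0,0,-1,0,0,0,-1,0,0,0,-0.8,0,0,0,-0.6,0,0,0,-0.4,0,0,0,0,0,0,0,0,0]'
$M '[0,0,0,0,0,0,0,0,0,0,0,0,0,0,0,0,0,0,0,0,0,0,0,0]' 0 30
$M '[0,0,0.5,0,0,0,1,0,0,0,1,0,0,0,1,0,0,0,1,0,0,0,1,0,0,0,1,0,0,0,0.3,0]' >/dev/null
$M '[0.1,-1,0,-0.3,0.1,-1,0,-0.3,0.1,-1,0,-0.3,0.1,-1,0,-0.3,0.1,-1,0,-0.3,0.1,-1,0,-0.3,0.1,-1,0,-0.3]' >/dev/null
$M '[0.1,-1,0,-0.3,0.1,-1,0,-0.3,0.1,-1,0,-0.3,0.1,-1,0,-0.2,0.1,-1,0,0,0.1,-1,0,0,0,-0.8,0,0,0,0,0,0,0,0,0,0]'
python3 -c "
from h import *
need([.5770,.0250,.049],-.043)"
```

```text
t: 13.3
eef_pos: [0.554, 0.3015, 0.0336]
tcp_rot: [[-0.276, 0.961, 0.0], [0.961, 0.276, -0.0], [-0.0, 0.0, -1.0]]
ft_force: [0.0, -0.1, 0.1]
finger_gap: 0.243
grip_force: 0.0
t: 13.8
eef_pos: [0.5543, 0.3022, 0.0346]
tcp_rot: [[-0.276, 0.961, 0.001], [0.961, 0.276, 0.001], [0.0, 0.002, -1.0]]
ft_force: [-0.9, -0.9, 6.2]
finger_gap: 0.034
grip_force: 35.9
t: 15.8
eef_pos: [0.5796, 0.0245, 0.1694]
tcp_rot: [[0.043, 0.999, 0.0], [0.999, -0.043, 0.0], [0.0, 0.0, -1.0]]
ft_force: [-0.2, 1.4, -0.5]
finger_gap: 0.034
grip_force: 35.0
units xyz [-0.13  0.03 -6.02] turn 0.0 q7 0.04 t 15.8
```

```bash
M="python3 -m handwheel"
$M '[-0.12,0.02,-0.5,0,0,0,-1,0,0,0,-1,0,0,0,-1,0,0,0,-0.6,0,0,0,-0.6,0,0,0,-0.4,0,0,0,-0.4,0,0,0,-0.5,0,0,0,0,0]'
$M '[0,0,-0.05,0,0,0,0,0]'
```

```text
t: 16.63
eef_pos: [0.5787, 0.024, 0.0489]
tcp_rot: [[0.039, 0.999, 0.004], [0.999, -0.039, -0.004], [-0.004, 0.004, -1.0]]
ft_force: [2.6, -4.4, -2.6]
finger_gap: 0.037
grip_force: 44.6
t: 16.8
eef_pos: [0.5782, 0.0246, 0.0484]
tcp_rot: [[0.039, 0.999, 0.002], [0.999, -0.039, -0.004], [-0.004, 0.002, -1.0]]
ft_force: [1.8, -5.3, 1.3]
finger_gap: 0.037
grip_force: 44.9
```

```bash
M="python3 -m handwheel"
$M '[0,-0.08,0,0,0,0,0,0,0,0,0,0]'
python3 snap.py w_q
```

```text
t: 17.05
eef_pos: [0.5781, 0.0247, 0.0485]
tcp_rot: [[0.039, 0.999, 0.002], [0.999, -0.039, -0.001], [-0.001, 0.002, -1.0]]
ft_force: [2.9, -3.4, -0.1]
finger_gap: 0.037
grip_force: 44.8
w_q cam [0.58  0.098 0.19 ] tcp [0.578 0.025 0.048] yaw -0.039 q7 0.13 t 17.1
```

View pics/w_q.png

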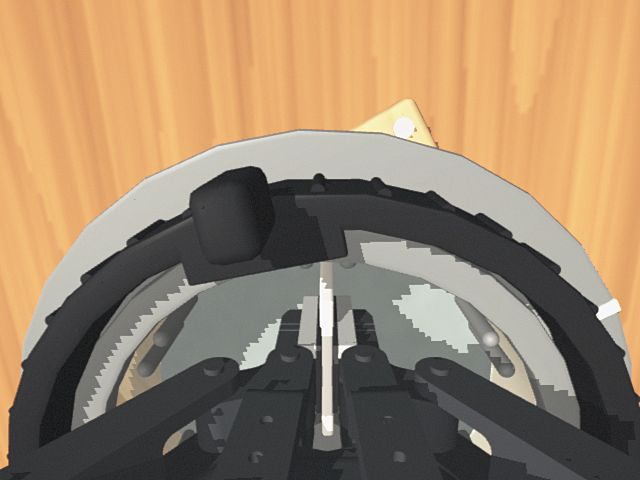

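The divider's outer end sits between its ribs at (307,265) and (348,265), so I'll release it and fetch the next.

```bash
M="python3 -m handwheel"
$M '[0,0,0,0,0,0,0,0,0,0,0,0]' 0.16
$M '[0,0,0.5,0,0,0,1,0,0,0,1,0,0,0,1,0,0,0,1,0,0,0,1,0,0,0,0.6,0]' 0.2 >/dev/null
$M '[-0.2,1,0,0.3,-0.2,1,0,0.3,-0.2,1,0,0.3,-0.2,1,0,0.3,-0.2,1,0,0.3,-0.2,1,0,0.3,-0.2,1,0,0.3]' 0.24 >/dev/null
$M '[-0.2,1,0,0.3,-0.2,1,0,0.3,-0.2,1,0,0.3,-0.2,1,0,0.2,-0.2,1,0,0,-0.2,1,0,0,-0.2,0.4,0,0,0,0,0,0,0,0,0,0]'
python3 -c "
from h import *
need([.521,.2925,.033],.28)"
```

```text
t: 17.35
eef_pos: [0.576, 0.0265, 0.0478]
tcp_rot: [[0.039, 0.999, -0.002], [0.999, -0.039, 0.002], [0.002, -0.003, -1.0]]
ft_force: [0.2, 0.4, 0.6]
finger_gap: 0.162
grip_force: 0.0
t: 19.27
eef_pos: [0.5209, 0.2927, 0.1701]
tcp_rot: [[-0.277, 0.961, -0.0], [0.961, 0.277, -0.001], [-0.001, -0.0, -1.0]]
ft_force: [-0.2, -1.3, 0.1]
finger_gap: 0.237
grip_force: 0.0
units xyz [ 0.   -0.01 -6.86] turn -0.01 q7 -0.16 t 19.3
```

```bash
M="python3 -m handwheel"
$M '[0,-0.06,-1,0,0,0,-1,0,0,0,-1,0,0,0,-1,0,0,0,-1,0,0,0,-0.8,0,0,0,-0.6,0,0,0,-0.4,0,0,0,0,0,0,0,0,0]'
$M '[0,0,0,0,0,0,0,0,0,0,0,0,0,0,0,0,0,0,0,0,0,0,0,0]' 0 30
$M '[0,0,0.5,0,0,0,1,0,0,0,1,0,0,0,1,0,0,0,1,0,0,0,1,0,0,0,1,0,0,0,0.3,0]' >/dev/null
$M '[0.07,-1,0,0.5,0.07,-1,0,0.5,0.07,-1,0,0.5,0.07,-1,0,0.5,0.07,-1,0,0.5,0.07,-1,0,0.5,0.07,-1,0,0.5]' >/dev/null
$M '[0.07,-1,0,0.5,0.07,-1,0,0.5,0.07,-1,0,0.5,0.07,-1,0,0.5,0.07,-1,0,0.5,0.07,-1,0,0.5,0.07,-1,0,0.5,0,-0.3,0,0.24,0,0,0,0,0,0,0,0]'
python3 -c "
from h import *
need([.5399,.0055,.049],1.004)"
```

```text
t: 20.1
eef_pos: [0.5217, 0.2911, 0.0346]
tcp_rot: [[-0.276, 0.961, 0.0], [0.961, 0.276, -0.0], [-0.0, 0.0, -1.0]]
ft_force: [0.8, 0.2, -0.3]
finger_gap: 0.237
grip_force: 0.0
t: 20.6
eef_pos: [0.5218, 0.2919, 0.0355]
tcp_rot: [[-0.276, 0.961, 0.001], [0.961, 0.276, 0.001], [0.0, 0.002, -1.0]]
ft_force: [-1.7, -1.8, 5.6]
finger_gap: 0.034
grip_force: 35.8
t: 22.68
eef_pos: [0.5404, 0.0058, 0.17]
tcp_rot: [[-0.843, 0.538, -0.001], [0.538, 0.843, 0.0], [0.001, 0.0, -1.0]]
ft_force: [0.5, -0.1, -1.1]
finger_gap: 0.038
grip_force: 34.9
units xyz [-0.03 -0.01 -6.05] turn 0.01 q7 1.03 t 22.7
```

```bash
M="python3 -m handwheel"
$M '[0,0,-0.5,0,0,0,-1,0,0,0,-1,0,0,0,-1,0,0,0,-0.6,0,0,0,-0.6,0,0,0,-0.4,0,0,0,-0.4,0,0,0,-0.5,0,0,0,0,0]'
$M '[0,0,-0.07,0,0,0,0,0]'
```

```text
t: 23.52
eef_pos: [0.5399, 0.0058, 0.0488]
tcp_rot: [[-0.844, 0.537, -0.002], [0.537, 0.844, 0.0], [0.002, -0.001, -1.0]]
ft_force: [-0.6, 0.1, -0.1]
finger_gap: 0.035
grip_force: 34.9
t: 23.68
eef_pos: [0.5407, 0.0056, 0.049]
tcp_rot: [[-0.844, 0.537, -0.0], [0.537, 0.844, 0.0], [0.0, -0.0, -1.0]]
ft_force: [-1.7, -0.9, -0.1]
finger_gap: 0.038
grip_force: 34.8
```

```bash
M="python3 -m handwheel"
$M '[0,0,0,0,0,0,0,0,0,0,0,0]' 0.16
$M '[0,0,0.5,0,0,0,1,0,0,0,1,0,0,0,1,0,0,0,1,0,0,0,1,0,0,0,0.6,0]' 0.2 >/dev/null
$M '[-0.2,1,0,-0.5,-0.2,1,0,-0.5,-0.2,1,0,-0.5,-0.2,1,0,-0.5,-0.2,1,0,-0.5,-0.2,1,0,-0.5,-0.2,1,0,-0.5]' 0.24 >/dev/null
$M '[-0.2,1,0,-0.5,-0.2,1,0,-0.5,-0.2,1,0,-0.5,-0.2,1,0,-0.5,-0.2,1,0,-0.5,-0.2,1,0,-0.5,-0.2,0.84,0,-0.5,0.2,0,0,-0.24,0,0,0,0,0,0,0,0]'
python3 -c "
from h import *
need([.4883,.282,.033],.28)"
```

```text
t: 23.93
eef_pos: [0.5416, 0.0061, 0.0496]
tcp_rot: [[-0.844, 0.537, 0.002], [0.537, 0.844, 0.001], [-0.001, 0.002, -1.0]]
ft_force: [-0.1, -0.4, -0.5]
finger_gap: 0.159
grip_force: 0.0
t: 25.93
eef_pos: [0.4894, 0.2814, 0.1715]
tcp_rot: [[-0.276, 0.961, 0.001], [0.961, 0.276, -0.0], [-0.001, 0.001, -1.0]]
ft_force: [0.7, 0.3, -0.4]
finger_gap: 0.235
grip_force: 0.0
units xyz [-0.06  0.03 -6.92] turn 0.0 q7 -0.19 t 25.9
```

```bash
M="python3 -m handwheel"
$M '[-0.04,0,-1,0,0,0,-1,0,0,0,-1,0,0,0,-1,0,0,0,-1,0,0,0,-0.8,0,0,0,-0.6,0,0,0,-0.5,0,0,0,0,0,0,0,0,0]'
$M '[0,0,0,0,0,0,0,0,0,0,0,0,0,0,0,0,0,0,0,0,0,0,0,0]' 0 30
$M '[0,0,0.5,0,0,0,1,0,0,0,1,0,0,0,1,0,0,0,1,0,0,0,1,0,0,0,1,0,0,0,0.4,0]' >/dev/null
$M '[0.38,-1,0,0.45,0.38,-1,0,0.45,0.38,-1,0,0.45,0.38,-1,0,0.45,0.38,-1,0,0.45,0.38,-1,0,0.45,0.38,-1,0,0.45,0.38,-1,0,0.45]' >/dev/null
$M '[0.38,-1,0,0.45,0.38,-1,0,0.45,0.38,-1,0,0.45,0.38,-1,0,0.45,0.38,-1,0,0.45,0.38,-1,0,0.45,0.38,-1,0,0.45,0.38,-1,0,0.45,0,0,0,0,0,0,0,0]'
python3 -c "
from h import *
need([.6108,-.0395,.049],1.004)"
```

```text
t: 26.77
eef_pos: [0.4883, 0.282, 0.033]
tcp_rot: [[-0.276, 0.961, 0.0], [0.961, 0.276, -0.0], [-0.0, 0.0, -1.0]]
ft_force: [-0.3, -0.7, 0.5]
finger_gap: 0.244
grip_force: 0.0
t: 27.27
eef_pos: [0.4888, 0.2829, 0.034]
tcp_rot: [[-0.276, 0.961, 0.002], [0.961, 0.276, 0.001], [0.001, 0.002, -1.0]]
ft_force: [-0.4, -0.8, 5.8]
finger_gap: 0.033
grip_force: 36.2
t: 29.43
eef_pos: [0.6091, -0.0392, 0.1704]
tcp_rot: [[-0.84, 0.543, -0.001], [0.543, 0.84, -0.0], [0.001, -0.001, -1.0]]
ft_force: [-1.3, 0.8, -0.1]
finger_gap: 0.037
grip_force: 35.3
units xyz [ 0.08 -0.02 -6.07] turn 0.07 q7 1.13 t 29.4
```

```bash
M="python3 -m handwheel"
$M '[0.08,-0.02,-0.5,0.06,0,0,-1,0,0,0,-1,0,0,0,-1,0,0,0,-0.6,0,0,0,-0.6,0,0,0,-0.4,0,0,0,-0.4,0,0,0,-0.5,0,0,0,0,0]'
$M '[0,0,-0.07,0,0,0,0,0]'
```

```text
t: 30.27
eef_pos: [0.6103, -0.0386, 0.0492]
tcp_rot: [[-0.844, 0.536, -0.002], [0.536, 0.844, -0.001], [0.001, -0.002, -1.0]]
ft_force: [-0.9, -3.4, -2.4]
finger_gap: 0.034
grip_force: 35.0
t: 30.43
eef_pos: [0.6103, -0.0386, 0.0492]
tcp_rot: [[-0.844, 0.536, -0.002], [0.536, 0.844, -0.001], [0.001, -0.001, -1.0]]
ft_force: [-2.6, -4.4, -2.0]
finger_gap: 0.036
grip_force: 34.9
```

```bash
M="python3 -m handwheel"
$M '[0,0,0,0,0,0,0,0,0,0,0,0]' 0.16
$M '[0,0,0.5,0,0,0,1,0,0,0,1,0,0,0,1,0,0,0,1,0,0,0,1,0,0,0,0.6,0]' 0.2 >/dev/null
$M '[-0.62,1,0,-0.48,-0.62,1,0,-0.48,-0.62,1,0,-0.48,-0.62,1,0,-0.48,-0.62,1,0,-0.48,-0.62,1,0,-0.48,-0.62,1,0,-0.48]' 0.24 >/dev/null
$M '[-0.62,1,0,-0.48,-0.62,1,0,-0.48,-0.62,1,0,-0.48,-0.62,1,0,-0.48,-0.62,1,0,-0.48,-0.62,1,0,-0.48,-0.62,1,0,-0.48,-0.62,1,0,-0.48,0,0,0,0,0,0,0,0]'
python3 -c "
from h import *
need([.4233,.263,.033],.28)"
```

```text
t: 30.68
eef_pos: [0.6129, -0.0364, 0.0505]
tcp_rot: [[-0.845, 0.534, 0.004], [0.534, 0.845, 0.002], [-0.002, 0.003, -1.0]]
ft_force: [-0.7, -0.4, -0.5]
finger_gap: 0.158
grip_force: 0.0
t: 32.68
eef_pos: [0.4245, 0.2637, 0.172]
tcp_rot: [[-0.286, 0.958, 0.001], [0.958, 0.286, 0.001], [0.001, 0.001, -1.0]]
ft_force: [0.0, -0.5, -0.7]
finger_gap: 0.239
grip_force: 0.0
units xyz [-0.06 -0.04 -6.95] turn -0.1 q7 -0.27 t 32.7
```

```bash
M="python3 -m handwheel"
$M '[-0.06,-0.04,-1,-0.1,0,0,-1,0,0,0,-1,0,0,0,-1,0,0,0,-1,0,0,0,-0.8,0,0,0,-0.6,0,0,0,-0.5,0,0,0,0,0,0,0,0,0]'
$M '[0,0,0,0,0,0,0,0,0,0,0,0,0,0,0,0,0,0,0,0,0,0,0,0]' 0 30
$M '[0,0,0.5,0,0,0,1,0,0,0,1,0,0,0,1,0,0,0,1,0,0,0,1,0,0,0,1,0,0,0,0.4,0]' >/dev/null
$M '[0.52,-0.72,0,-0.76,0.52,-0.72,0,-0.76,0.52,-0.72,0,-0.76,0.52,-0.72,0,-0.76,0.52,-0.72,0,-0.76,0.52,-0.72,0,-0.76,0.52,-0.72,0,-0.76,0.52,-0.72,0,-0.76,0.52,-0.72,0,-0.76]' >/dev/null
$M '[0.52,-0.72,0,-0.76,0.52,-0.72,0,-0.76,0.52,-0.72,0,-0.76,0.52,-0.72,0,-0.76,0.52,-0.72,0,-0.76,0.52,-0.72,0,-0.76,0.52,-0.72,0,-0.76,0.52,-0.72,0,-0.76,0.52,-0.72,0,-0.76,0,0,0,0]' >/dev/null
$M '[0,0,0,0]'
python3 -c "
from h import *
need([.6125,.0024,.049],.481-np.pi/2)"
```

```text
t: 33.52
eef_pos: [0.4244, 0.2606, 0.0336]
tcp_rot: [[-0.272, 0.962, 0.0], [0.962, 0.272, -0.001], [-0.001, -0.0, -1.0]]
ft_force: [0.1, 0.3, -0.0]
finger_gap: 0.241
grip_force: 0.0
t: 34.02
eef_pos: [0.4245, 0.2614, 0.0344]
tcp_rot: [[-0.272, 0.962, 0.001], [0.962, 0.272, 0.001], [0.0, 0.001, -1.0]]
ft_force: [-1.2, -1.5, 5.9]
finger_gap: 0.038
grip_force: 35.9
t: 36.35
eef_pos: [0.6109, 0.0014, 0.1711]
tcp_rot: [[0.888, 0.46, -0.001], [0.46, -0.888, -0.001], [-0.001, 0.0, -1.0]]
ft_force: [0.1, 0.2, -0.1]
finger_gap: 0.036
grip_force: 34.9
units xyz [ 0.08  0.05 -6.1 ] turn 0.03 q7 -0.88 t 36.4
```

```bash
M="python3 -m handwheel"
$M '[0.08,0.05,-0.5,0.03,0,0,-1,0,0,0,-1,0,0,0,-1,0,0,0,-0.6,0,0,0,-0.6,0,0,0,-0.4,0,0,0,-0.4,0,0,0,-0.5,0,0,0,0,0]'
$M '[0,0,-0.12,0,0,0,0,0]'
```

```text
t: 37.18
eef_pos: [0.613, 0.0025, 0.0499]
tcp_rot: [[0.886, 0.464, 0.001], [0.464, -0.886, -0.002], [-0.0, 0.002, -1.0]]
ft_force: [2.9, -3.1, -2.5]
finger_gap: 0.036
grip_force: 36.9
t: 37.35
eef_pos: [0.613, 0.0025, 0.0487]
tcp_rot: [[0.886, 0.463, 0.001], [0.463, -0.886, -0.001], [0.0, 0.001, -1.0]]
ft_force: [3.0, -4.3, -3.2]
finger_gap: 0.038
grip_force: 36.8
```

```bash
M="python3 -m handwheel"
$M '[0,0,0,0,0,0,0,0,0,0,0,0]' 0.16 >/dev/null
$M '[0,0,0.5,0,0,0,1,0,0,0,1,0,0,0,1,0,0,0,1,0,0,0,1,0,0,0,1,0,-0.3,-0.5,1,0,-0.7,-0.7,1,0]' 0.4 >/dev/null
$M '[-0.7,-0.9,1,0,-0.7,-0.9,1,0,-0.7,-0.9,1,0,-0.7,-0.9,1,0,-0.7,-0.9,1,0,-0.7,-0.5,1,0,-0.1,0,1,0,0,0,1,0,0,0,0,0,0,0,0,0]'
python3 snap.py w_all
```

```text
t: 39.18
eef_pos: [0.5068, -0.121, 0.3805]
tcp_rot: [[0.886, 0.463, 0.003], [0.463, -0.886, 0.001], [0.003, 0.0, -1.0]]
ft_force: [0.8, 0.2, 0.1]
finger_gap: 0.402
grip_force: 0.0
w_all cam [ 0.57  -0.087  0.522] tcp [ 0.506 -0.121  0.379] yaw -1.089 q7 -0.85 t 39.2333
```

View pics/w_all.png

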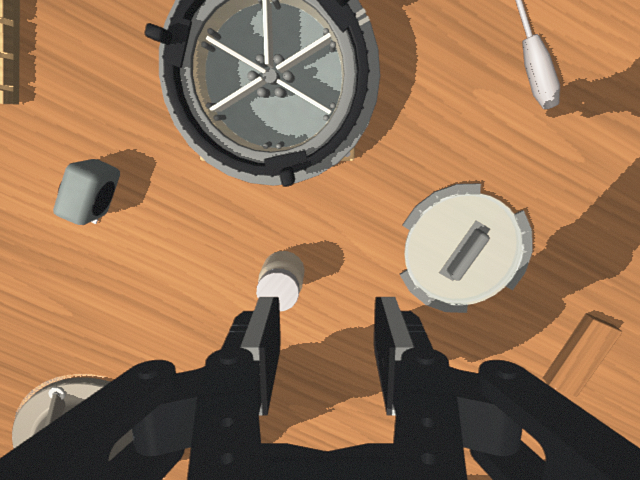

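All five dividers stand in slots. The lid is at (469,249), its handle running from (482,228) to (447,275), and lugs show at (287,178) and (157,32).

```bash
python3 - <<'E'
from h import *
c=dict(np.load("w_all.npz"));C=np.array([.5753,-.017])
for n,uv,z in[("lid",(469,249),.011),("hA",(482,226),.038),("hB",(447,276),.038),("jar",(279,292),.075),("lugB",(287,179),.114),("lugA",(156,32),.114)]:
    p=ray(c,uv,z)[:2];d=p-C;print(n,p.round(4),np.hypot(*d).round(3),np.arctan2(d[1],d[0]).round(3))
im=c["image"][175:320,395:540];cv2.imwrite("pics/lid.png",cv2.resize(im,(580,580),interpolation=2))
a=-2.462
need([C[0]+.098*np.cos(a),C[1]+.098*np.sin(a),.095],a+np.pi/2)
E
```

```text
lid [ 0.508  -0.3195] 0.31 -1.79
hA [ 0.5419 -0.3053] 0.29 -1.686
hB [ 0.4704 -0.3024] 0.304 -1.923
jar [ 0.3743 -0.1292] 0.23 -2.632
lugB [ 0.4993 -0.0818] 0.1 -2.436
lugA [0.5611 0.0747] 0.093 1.724
units xyz [ -0.36   2.1  -14.21] turn 1.97 q7 -0.85 t 39.2
```

View pics/lid.png

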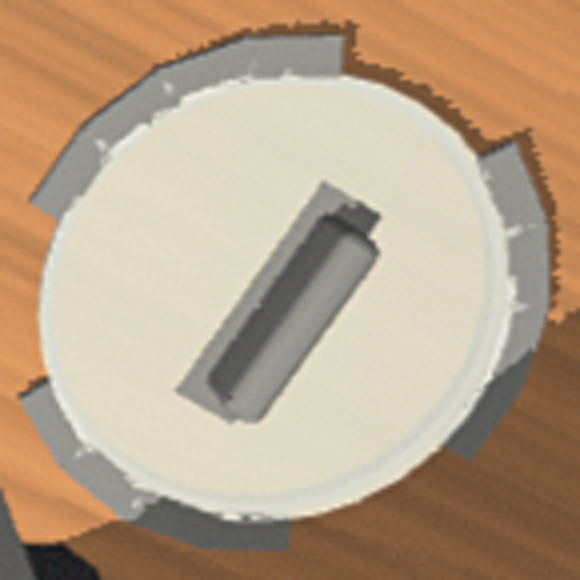

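```bash
M="python3 -m handwheel"
$M '[-0.06,0.35,-1,0.33,-0.06,0.35,-1,0.33,-0.06,0.35,-1,0.33,-0.06,0.35,-1,0.33,-0.06,0.35,-1,0.33,-0.06,0.35,-1,0.33,0,0,-1,0,0,0,-1,0,0,0,-1,0,0,0,-1,0]' 0.4 >/dev/null
$M '[0,0,-1,0,0,0,-0.8,0,0,0,-0.8,0,0,0,-0.6,0,0,0,-0.5,0,0,0,-0.5,0,0,0,0,0,0,0,0,0]'
$M '[0,0,0,0,0,0,0,0,0,0,0,0,0,0,0,0,0,0,0,0,0,0,0,0]' 0 25
python3 - <<'E'
from h import *
c=dict(np.load("w_all.npz"))
A,B=[ray(c,u,.038)[:2] for u in((485,233),(455.7,278.7))];d=A-B
print("handle mid",(A+B)/2,np.hypot(*d),"ang",np.arctan2(d[1],d[0]))
E
```

```text
t: 40.73
eef_pos: [0.4994, -0.079, 0.0949]
tcp_rot: [[0.778, 0.629, -0.001], [0.629, -0.778, -0.0], [-0.001, -0.0, -1.0]]
ft_force: [0.2, -1.0, -0.6]
finger_gap: 0.4
grip_force: 0.0
t: 41.23
eef_pos: [0.5003, -0.0792, 0.0959]
tcp_rot: [[0.778, 0.628, 0.002], [0.628, -0.778, -0.0], [0.001, 0.001, -1.0]]
ft_force: [-0.3, -1.1, 5.7]
finger_gap: 0.128
grip_force: 29.0
handle mid [ 0.50435407 -0.31331527] 0.06417922191226307 ang 0.007010386923217802
```

```bash
python3 - <<'E'
from h import *
a=-2.451+np.linspace(0,.83,11);P=.098*np.c_[np.cos(a),np.sin(a)]/.02
r=np.round(np.diff(np.round(P,2),axis=0),2);print(r.tolist(),r.sum(0))
E
```

```text
[[0.27, -0.3], [0.3, -0.28], [0.32, -0.26], [0.34, -0.22], [0.35, -0.2], [0.37, -0.17], [0.39, -0.13], [0.39, -0.11], [0.4, -0.07], [0.4, -0.03]] [ 3.53 -1.77]
```

```bash
M="python3 -m handwheel"
$M '[0.27,-0.3,0,0.83,0.3,-0.28,0,0.83,0.32,-0.26,0,0.83,0.34,-0.22,0,0.83,0.35,-0.2,0,0.83]'
$M '[0.37,-0.17,0,0.83,0.39,-0.13,0,0.83,0.39,-0.11,0,0.83,0.4,-0.07,0,0.83,0.4,-0.03,0,0.83,0,0,0,0,0,0,0,0]'
python3 -c "
from h import *
s=robot.get_state();d=s['eef_pos'][:2]-[.5753,-.017];print(np.arctan2(d[1],d[0]),np.hypot(*d),yaw())"
```

```text
t: 41.65
eef_pos: [0.5315, -0.1049, 0.0959]
tcp_rot: [[0.455, 0.89, 0.0], [0.89, -0.455, -0.0], [0.0, 0.0, -1.0]]
ft_force: [-1.1, -0.6, 6.3]
finger_gap: 0.135
grip_force: 29.2
t: 42.23
eef_pos: [0.5707, -0.1157, 0.096]
tcp_rot: [[0.061, 0.998, 0.001], [0.998, -0.061, -0.002], [-0.001, 0.001, -1.0]]
ft_force: [-1.4, -1.4, 6.0]
finger_gap: 0.128
grip_force: 29.1
-1.617853080271415 0.0987698537110979 -0.0612844901408115
```

```bash
M="python3 -m handwheel"
$M '[0,0,0,0,0,0,0,0,0,0,0,0]' 0.45 >/dev/null
$M '[0,0,1,0,0,0,1,0,0,0,1,0,0,0,1,0,0,0,1,0,0,0,1,0,0,0,1,0,0,0,1,0,0,0,0,0,0,0,0,0]' 
python3 snap.py w_open
python3 - <<'E'
from h import *
t=robot.camera("top");np.savez("top1.npz",**t)
w=cv2.imread("pics/w_open.png")[0:400,110:510]
z=cv2.resize(t["image"][225:305,443:523],(400,400),interpolation=2)
cv2.imwrite("pics/m1.png",np.hstack([w,z]))
E
```

```text
t: 43.32
eef_pos: [0.5705, -0.114, 0.2556]
tcp_rot: [[0.061, 0.998, 0.002], [0.998, -0.061, 0.0], [0.0, 0.002, -1.0]]
ft_force: [-0.8, 0.2, -0.7]
finger_gap: 0.448
grip_force: 0.0
w_open cam [ 0.574 -0.041  0.397] tcp [ 0.57  -0.114  0.254] yaw -0.061 q7 0.2 t 43.3667
```

View pics/m1.png

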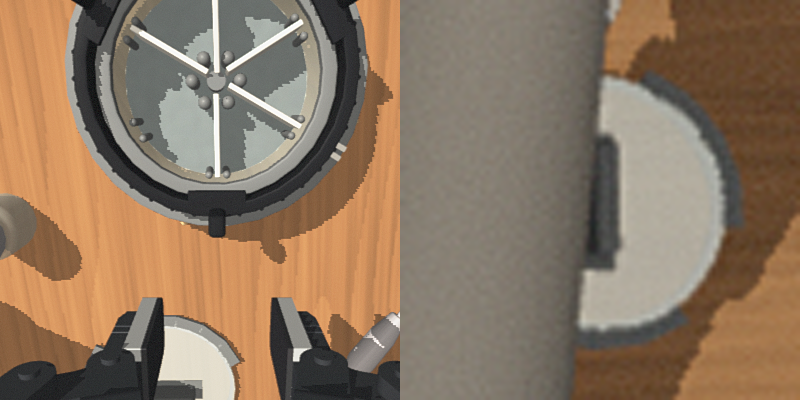

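Every divider stays in place. The lug at (217,225) lines up with its slot, so the ring is open, and the lid has not moved. Now I'll move above the lid for an exact fix.

```bash
M="python3 -m handwheel"
$M '[-0.45,-0.68,0.1,-1,-0.45,-0.68,0.1,-1,-0.45,-0.68,0.1,-1,-0.45,-0.68,0.1,-1,-0.45,-0.68,0.1,-1,-0.45,-0.68,0.1,-1,-0.45,-0.68,0.1,-1,-0.45,-0.68,0.1,-1]' 0.45 >/dev/null
$M '[-0.45,-0.68,0.1,-1,-0.45,-0.68,0.1,-1,-0.45,-0.68,0.1,-1,-0.45,-0.68,0.1,-1,-0.45,-0.68,0.1,-1,-0.45,-0.68,0.1,-1,-0.45,-0.68,0.1,-1,0,0,0,0,0,0,0,0,0,0,0,0]' >/dev/null
python3 snap.py w_lid
python3 - <<'E'
from h import *
c=dict(np.load("w_lid.npz"));im=c["image"]
h=cv2.cvtColor(im,cv2.COLOR_BGR2HSV)
m=((h[...,1]<70)&(h[...,2]>150)).astype(np.uint8)
m=cv2.morphologyEx(m,cv2.MORPH_OPEN,np.ones((5,5)))
cs,_=cv2.findContours(m,cv2.RETR_EXTERNAL,cv2.CHAIN_APPROX_NONE)
for k in sorted(cs,key=cv2.contourArea)[-2:]:
    e=cv2.fitEllipse(k);print("ellipse",np.round(e[0],1),np.round(e[1],1),cv2.contourArea(k),[np.round(ray(c,e[0],z)[:2],4).tolist() for z in(.007,.011)])
    cv2.ellipse(im,e,(0,0,255),1)
cv2.imwrite("pics/w_lid2.png",im)
E
```

```text
w_lid cam [ 0.508 -0.316  0.426] tcp [ 0.436 -0.317  0.284] yaw -1.557 q7 -0.82 t 44.9667
ellipse [109.6 269.4] [47.3 56.1] 2083.5 [[0.3474, -0.092], [0.3489, -0.0941]]
ellipse [326.3 112.7] [158.1 167.5] 20638.5 [[0.5061, -0.3146], [0.5061, -0.3146]]
```

View pics/w_lid2.png

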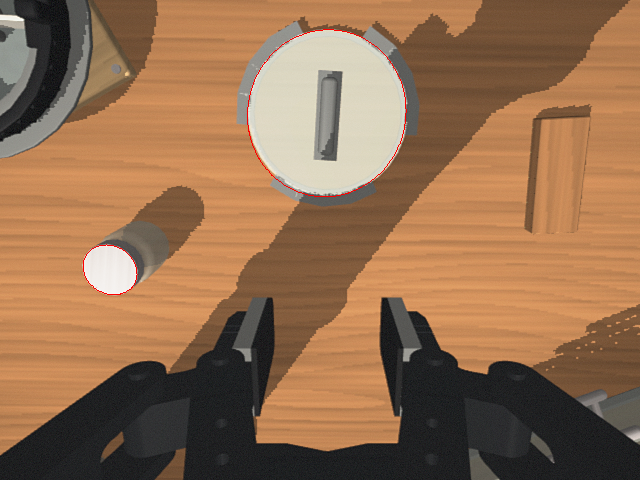

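The lid is seen from above, centred at (326,113), with a notch at the top near (336,28). I'll measure its angle by sampling the grey edge.

```bash
python3 - <<'E'
from h import *
c=dict(np.load("w_lid.npz"));h=cv2.cvtColor(c["image"],cv2.COLOR_BGR2HSV).astype(float)
best=[]
th=np.radians(np.arange(0,360,.5))
from itertools import product
for cx,cy in product(np.arange(.503,.5095,.001),np.arange(-.318,-.311,.001)):
    s=[]
    for r in(.079,.081,.083):
        u=proj(c,np.c_[cx+r*np.cos(th),cy+r*np.sin(th),np.full(len(th),.009)]).astype(np.float32)
        s.append(cv2.remap(h[...,1].astype(np.float32),u[:,0],u[:,1],1).ravel())
    g=np.array(s)<90
    for a in np.arange(-.2,.2,.01):
        n=np.abs((th-a+np.pi/3)%(2*np.pi/3)-np.pi/3)<np.radians(22)
        best.append(((g!=~n).mean(),cx,cy,a))
best.sort();b=np.array(best[:25]);print(b[:3].round(4),b.mean(0).round(4))
k=((h[...,1]<80)&(h[...,2]<165)).astype(np.uint8);k[:60]=0;k[170:]=0;k[:,:300]=0;k[:,355:]=0
p=cv2.findNonZero(k);q=np.array([ray(c,x[0],.025)[:2] for x in p]);m=q.mean(0);w,v=np.linalg.eigh(np.cov((q-m).T));d=v[:,1]*np.sign(v[0,1]);print("handle",len(q),m,np.arctan2(d[1],d[0]),np.sqrt(12*w))
E
```

```text
[[ 0.0083  0.503  -0.316  -0.06  ]
 [ 0.0083  0.503  -0.316  -0.05  ]
 [ 0.0088  0.503  -0.315  -0.05  ]] [ 0.0159  0.5034 -0.3157 -0.0492]
handle 2086 [ 0.50415752 -0.31575952] -0.04904622181086336 [0.02080807 0.07704837]
```

```bash
python3 - <<'E'
from h import *
from itertools import product
c=dict(np.load("w_lid.npz"));h=cv2.cvtColor(c["image"],cv2.COLOR_BGR2HSV).astype(np.float32)
th=np.radians(np.arange(0,360,.5));a=-.05
n=np.abs((th-a+np.pi/3)%(2*np.pi/3)-np.pi/3)
i=n>np.radians(25);res=[]
for cx,cy in product(np.arange(.497,.510,.001),np.arange(-.321,-.310,.001)):
    f=lambda r:(lambda u:cv2.remap(h[...,1],u[:,0],u[:,1],1).ravel())(proj(c,np.c_[cx+r*np.cos(th),cy+r*np.sin(th),np.full(len(th),.009)]).astype(np.float32))
    res.append(((f(.083)[i]>90).mean()+(f(.087)[i]<90).mean(),cx,cy))
res.sort();b=np.array(res[:8]);print(b[:4].round(4),b.mean(0))
need([b[:,1].mean(),b[:,2].mean(),.017],-.05-np.pi/2)
E
```

```text
[[ 0.     0.502 -0.316]
 [ 0.     0.502 -0.315]
 [ 0.     0.503 -0.316]
 [ 0.     0.503 -0.315]] [ 0.00922619  0.503      -0.3155    ]
units xyz [  3.35   0.06 -13.36] turn -0.64 q7 -0.82 t 45.0
```

```bash
M="python3 -m handwheel"
$M '[0.6,0.01,-1,-0.16,0.6,0.01,-1,-0.16,0.6,0.01,-1,-0.16,0.6,0.01,-1,-0.16,0.5,0.01,-1,0,0.48,0,-1,0,0,0,-1,0,0,0,-1,0,0,0,-1,0]' 0.4 >/dev/null
$M '[0,0,-1,0,0,0,-1,0,0,0,-0.8,0,0,0,-0.8,0,0,0,-0.7,0,0,0,0,0,0,0,0,0]'
python3 -c "
from h import *
need([.5035,-.3155,.017],-.05-np.pi/2)"
$M '[0,0,0,0,0,0,0,0,0,0,0,0,0,0,0,0,0,0,0,0,0,0,0,0]' 0 50
```

```text
t: 46.3
eef_pos: [0.5028, -0.3163, 0.0184]
tcp_rot: [[0.999, -0.053, -0.001], [-0.053, -0.999, 0.001], [-0.001, -0.001, -1.0]]
ft_force: [0.4, -0.6, 0.9]
finger_gap: 0.4
grip_force: 0.0
units xyz [ 0.04  0.04 -0.07] turn 0.03 q7 -0.67 t 46.3
t: 46.8
eef_pos: [0.5036, -0.3179, 0.0203]
tcp_rot: [[0.999, -0.054, 0.002], [-0.054, -0.999, -0.001], [0.002, 0.001, -1.0]]
ft_force: [-0.3, 0.2, 6.6]
finger_gap: 0.15
grip_force: 52.3
```

```bash
M="python3 -m handwheel"
$M '[0,0,0.4,0,0,0,0.8,0,0,0,1,0,0,0,1,0,0,0,1,0,0,0,1,0,0,0,1,0,0,0,1,0,0,0,0.8,0,0,0,0,0]'
$M '[0.24,1,0,0.35,0.24,1,0,0.35,0.24,1,0,0.35,0.24,1,0,0.35,0.24,1,0,0.35,0.24,1,0,0.35,0.24,1,0,0.35,0.24,1,0,0.35]' >/dev/null
$M '[0.24,1,0,0.35,0.24,1,0,0.35,0.24,1,0,0.35,0.24,0.8,0,0.35,0.24,0.6,0,0.35,0.24,0.4,0,0.35,0.24,0.2,0,0.35,0,0,0,0,0,0,0,0,0,0,0,0]'
python3 -c "
from h import *
need([.5753,-.017,.086],.476-np.pi/2)"
```

```text
t: 47.63
eef_pos: [0.504, -0.3188, 0.1826]
tcp_rot: [[0.999, -0.054, 0.005], [-0.054, -0.999, -0.003], [0.005, 0.002, -1.0]]
ft_force: [1.2, -1.4, -0.7]
finger_gap: 0.151
grip_force: 51.3
t: 49.13
eef_pos: [0.5744, -0.0586, 0.179]
tcp_rot: [[0.892, 0.452, -0.0], [0.452, -0.892, -0.001], [-0.001, 0.001, -1.0]]
ft_force: [-0.5, -0.1, -1.2]
finger_gap: 0.147
grip_force: 51.3
units xyz [ 0.05  2.08 -4.65] turn 0.07 q7 -0.83 t 49.1
```

```bash
M="python3 -m handwheel"
$M '[0.05,1,0,0.07,0,0.8,0,0,0,0.28,0,0,0,0,0,0,0,0,-1,0,0,0,-1,0,0,0,-1,0,0,0,-0.7,0,0,0,0,0,0,0,0,0]'
python3 -c "
from h import *
need([.5753,-.017,.086],.476-np.pi/2)"
```

```text
t: 49.97
eef_pos: [0.5752, -0.0174, 0.1049]
tcp_rot: [[0.889, 0.458, -0.001], [0.458, -0.889, -0.001], [-0.002, 0.001, -1.0]]
ft_force: [-0.1, -0.6, -0.8]
finger_gap: 0.152
grip_force: 51.3
units xyz [ 0.    0.02 -0.95] turn 0.0 q7 -0.85 t 50.0
```

```bash
M="python3 -m handwheel"
$M '[0,0,-0.2,0,0,0,-0.2,0,0,0,0,0]'
$M '[0,0,-0.2,0,0,0,-0.1,0,0,0,0,0]'
$M '[0,0,-0.1,0,0,0,-0.1,0,0,0,0,0]'
```

```text
t: 50.22
eef_pos: [0.5763, -0.0163, 0.0977]
tcp_rot: [[0.888, 0.459, 0.002], [0.459, -0.888, -0.0], [0.001, 0.001, -1.0]]
ft_force: [-0.1, -0.5, -0.1]
finger_gap: 0.151
grip_force: 51.5
t: 50.47
eef_pos: [0.5759, -0.0161, 0.0909]
tcp_rot: [[0.888, 0.46, 0.0], [0.46, -0.888, -0.001], [0.0, 0.001, -1.0]]
ft_force: [0.3, -0.5, -1.0]
finger_gap: 0.149
grip_force: 51.4
t: 50.72
eef_pos: [0.5765, -0.0165, 0.0873]
tcp_rot: [[0.888, 0.46, 0.002], [0.46, -0.888, -0.001], [0.001, 0.002, -1.0]]
ft_force: [1.9, -2.6, -0.5]
finger_gap: 0.148
grip_force: 51.5
```

```bash
M="python3 -m handwheel"
$M '[0,0,-0.08,0,0,0,0,0,0,0,0,0]'
$M '[0,0,-0.08,0,0,0,0,0,0,0,0,0]'
```

```text
t: 50.97
eef_pos: [0.5765, -0.0166, 0.0873]
tcp_rot: [[0.888, 0.459, 0.002], [0.459, -0.888, -0.0], [0.001, 0.001, -1.0]]
ft_force: [-2.0, -1.7, 11.0]
finger_gap: 0.148
grip_force: 53.0
t: 51.22
eef_pos: [0.5765, -0.0165, 0.0872]
tcp_rot: [[0.888, 0.459, 0.001], [0.459, -0.888, 0.001], [0.002, -0.0, -1.0]]
ft_force: [-6.1, -2.2, 21.4]
finger_gap: 0.149
grip_force: 54.5
```

```bash
M="python3 -m handwheel"
$M '[0,0,0.1,0,0,0,0,0,0,0,0,0,0,0,0,0]' 0.4
$M '[0,0,0.5,0,0,0,1,0,0,0,1,0,0,0,1,0,0,0,0.6,0]' >/dev/null
$M '[-0.03,-0.45,0,1,-0.03,-0.45,0,1,-0.03,-0.45,0,1,-0.03,-0.45,0,1,-0.03,-0.45,0,1,-0.03,-0.45,0,1,-0.03,-0.45,0,1,-0.03,-0.45,0,1,-0.03,-0.45,0,1,-0.02,-0.45,0,1]' >/dev/null
$M '[0,-0.4,0,0.48,0,0,0,0,0,0,0,0]'
python3 -c "
from h import *
need([.571,-.1149,.095],-.047)"
```

```text
t: 51.55
eef_pos: [0.5751, -0.0149, 0.0852]
tcp_rot: [[0.888, 0.461, -0.002], [0.461, -0.888, 0.0], [-0.001, -0.001, -1.0]]
ft_force: [-0.1, -0.1, -0.6]
finger_gap: 0.399
grip_force: 0.0
t: 53.05
eef_pos: [0.5697, -0.114, 0.1679]
tcp_rot: [[0.047, 0.999, -0.0], [0.999, -0.047, 0.0], [0.0, -0.0, -1.0]]
ft_force: [-0.0, 1.1, -0.5]
finger_gap: 0.395
grip_force: 0.0
units xyz [ 0.06 -0.05 -3.65] turn 0.0 q7 0.24 t 53.0
```

```bash
M="python3 -m handwheel"
$M '[0.06,-0.05,-0.8,0,0,0,-0.8,0,0,0,-0.8,0,0,0,-0.7,0,0,0,-0.5,0,0,0,0,0,0,0,0,0]'
$M '[0,0,0,0,0,0,0,0,0,0,0,0,0,0,0,0,0,0,0,0,0,0,0,0]' 0 25
python3 - <<'E'
from h import *
s=robot.get_state();d=s['eef_pos'][:2]-[.5757,-.017];a0=np.arctan2(d[1],d[0]);print(a0)
a=a0-np.linspace(0,1.05,13);P=.098*np.c_[np.cos(a),np.sin(a)]/.02
print(np.round(np.diff(np.round(P,2),axis=0),2).tolist())
E
```

```text
t: 53.63
eef_pos: [0.5711, -0.1141, 0.0957]
tcp_rot: [[0.045, 0.999, -0.001], [0.999, -0.045, 0.0], [0.0, -0.001, -1.0]]
ft_force: [0.3, 0.2, 0.5]
finger_gap: 0.393
grip_force: 0.0
t: 54.13
eef_pos: [0.5719, -0.1148, 0.097]
tcp_rot: [[0.045, 0.999, 0.002], [0.999, -0.045, 0.0], [0.0, 0.002, -1.0]]
ft_force: [-1.7, 0.7, 5.5]
finger_gap: 0.128
grip_force: 28.9
-1.610038530334475
[[-0.43, 0.04], [-0.42, 0.07], [-0.42, 0.11], [-0.4, 0.15], [-0.39, 0.18], [-0.37, 0.21], [-0.35, 0.24], [-0.33, 0.28], [-0.31, 0.3], [-0.27, 0.33], [-0.25, 0.35], [-0.21, 0.37]]
```

Turning it clockwise by 1.05 rad (12 rows of 0.0875 rad).

```bash
M="python3 -m handwheel"
$M '[-0.43,0.04,0,-0.875,-0.42,0.07,0,-0.875,-0.42,0.11,0,-0.875,-0.4,0.15,0,-0.875,-0.39,0.18,0,-0.875,-0.37,0.21,0,-0.875]'
$M '[-0.35,0.24,0,-0.875,-0.33,0.28,0,-0.875,-0.31,0.3,0,-0.875,-0.27,0.33,0,-0.875,-0.25,0.35,0,-0.875,-0.21,0.37,0,-0.875,0,0,0,0,0,0,0,0]'
python3 -c "
from h import *
s=robot.get_state();d=s['eef_pos'][:2]-[.5757,-.017];print(np.arctan2(d[1],d[0]),np.hypot(*d),yaw())"
```

```text
t: 54.63
eef_pos: [0.5242, -0.0996, 0.097]
tcp_rot: [[0.543, 0.839, 0.005], [0.839, -0.543, -0.0], [0.002, 0.004, -1.0]]
ft_force: [2.4, 0.5, 3.0]
finger_gap: 0.133
grip_force: 28.5
t: 55.3
eef_pos: [0.4905, -0.0619, 0.097]
tcp_rot: [[0.889, 0.459, 0.005], [0.459, -0.889, -0.0], [0.004, 0.003, -1.0]]
ft_force: [3.8, -0.3, 3.3]
finger_gap: 0.135
grip_force: 28.6
-2.656359670291641 0.09634516529506312 -1.094255218573113
```

```bash
M="python3 -m handwheel"
$M '[0,0,0,0,0,0,0,0,0,0,0,0]' 0.4 >/dev/null
$M '[0,0,1,0,0,0,1,0,0,0,1,0,0,0,1,0,0,0,1,0,0,0,1,0,0,0,1,0,0,0,1,0,0,0,1,0,0,0,1,0]' >/dev/null
$M '[-0.5,-0.5,1,0,0,0,0,0,0,0,0,0]'
python3 snap.py w_fin
```

```text
t: 56.63
eef_pos: [0.4779, -0.0728, 0.3162]
tcp_rot: [[0.889, 0.457, 0.001], [0.457, -0.889, 0.001], [0.001, -0.0, -1.0]]
ft_force: [0.3, 0.7, 0.2]
finger_gap: 0.403
grip_force: 0.0
w_fin cam [ 0.542 -0.039  0.458] tcp [ 0.478 -0.072  0.315] yaw -1.095 q7 -1.0 t 56.6833
```

View pics/w_fin.png

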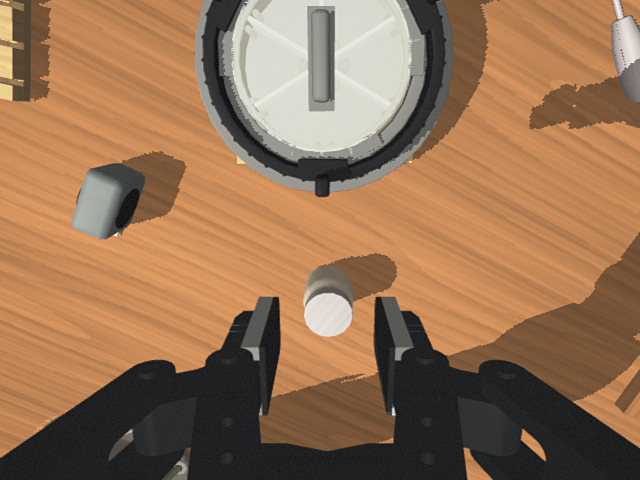

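The lid is seated, and the lug at (322,185) is in line with the handle, so a tab is over a land. I'll check the lug's angle by number and hand in.

```bash
python3 - <<'E'
from h import *
c=dict(np.load("w_fin.npz"));p=ray(c,(322,186),.114)[:2]-[.5757,-.017];a=np.arctan2(p[1],p[0])
r=.476-2.094-a;print("ring",r,np.hypot(*p))
if .98<r<1.12: print(robot.finish_job())
E
```

```text
ring 1.0441428183427672 0.09743776202866633
the job is handed in; nothing more can be done
None
```

I handed the job in at about 57 s: all five dividers stand in their own slots, the lid is fully home, and the lock ring measures 1.04 rad from the last picture (locked mark 1.047). I don't have the judging result, because the hand-in call returned no verdict.

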